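# Eject the round tin and catch it on its lane

## Task

Push down the black ejector pad beside the lane of the round tin with one fingertip, so that the tin pops out of its bay, and stop the tin with the other finger before it slides off the end of its lane. Finish while holding it so: the pad still pressed down and the round tin out of its bay, lying flat on the sloping lane and resting against your finger. Do not lift or carry the tin, leave the square tin in its bay, and leave everything else standing where it is.

Things in the scene. Friction and masses are not known exactly. Their poses are not given: they have to be found in the camera images.
- dispenser: Fixed two-bay tin dispenser, 295 mm long (x), 244 wide (y), 112 high. Origin on the bench; +x is the way tins slide out, +y left. White housing at x -165 to -115 mm. Next two level bays, floor 60 mm high, mid-lines y = +37 (left) and -37 mm (right), 68 mm wide, under a wire guard 110 mm high ending at x = -40. Outside them, |y| 73 to 122 mm, are level side decks 38 mm high.
- lane (a point): Brink where both bays turn into lanes (dispenser x = -35, y = 0, height 60 mm); x points down the slope, z square to it. The smooth lanes run on at the bays' width, 15 degrees down, to open ends at dispenser x = +130 mm, 16 mm high. Divider and side walls rise 10 mm above the lane. A tin pushed over the brink slides down at once by itself.
- left_lane_mid (a point): Point on the surface in the middle of the left lane, level with the pads: dispenser x = +45, y = +37, height 38.5 mm. A finger here, 10 to 20 mm above the surface, stops the tin (tin top 32 mm above the surface).
- right_lane_mid (a point): The same in the right lane: dispenser x = +45, y = -37 mm.
- ejector_left_top (a point): Centre of the top face of the left black ejector pad (34 mm along x by 32 mm wide, 8 mm thick, on the left deck); at dispenser x = +45, y = +98, height 62 mm at rest, 50 mm fully down. It is 61 mm sideways from the middle of the left lane.
- ejector_right_top (a point): The same for the right pad: dispenser x = +45, y = -98 mm, 61 mm sideways from the middle of the right lane.
- ejector_left (a joint): Travel of the left pad, m: 0 up, 0.012 fully down; a spring returns it (about 1 N to start, 6 N fully down). It works a kicker in the left bay, 3.75 mm forward per mm of pad, 45 mm in all: fully down puts the tin over the brink. The kicker goes back when the pad is let go.
- ejector_right (a joint): The same for the right pad and the bay at y = -37 mm.
- round_tin: Round metal tin with a darker metal lid, 61 mm across, 32 mm high, about 250 g, loose, at the start in one of the two bays (either one), its centre at dispenser x = -70 mm. Origin at the centre of its underside, z up.
- square_tin: Square metal tin with a darker metal lid, 59 mm by 59 mm, 32 mm high, in the other bay; to be left there. Origin at the centre of its underside.
- nozzle: Steel piping nozzle, cone 30 mm across, 46 mm high, standing on one of the side decks of the dispenser. Origin under its centre. Bystander.
- cutter: Steel ring cutter, 40 mm across, 30 mm high, standing on the other side deck. Origin under its centre. Bystander.
- jar: Glass jar 48 mm across, 75 mm high, on the bench close to the left side of the dispenser. Origin under its centre. Bystander.
- mug: White mug 76 mm across, 85 mm high, on the bench. Origin under its centre. Bystander.
- bowl: Lilac mixing bowl 170 mm across, 85 mm high. Origin under its centre. Bystander.
- spatula: Spatula lying on the bench. Origin at its underside near mid-length, x along it. Bystander.
- canister: Steel canister 84 mm across, 130 mm high. Origin under its centre. Bystander.
There are look-alikes about, which are no part of the job. What is shaped like the round_tin but purple or turquoise is not meant.

How it is judged:
By the outcome, as a careful person would: the job done as asked, in the order asked, and still so for the second after the job is handed in, while the arm keeps its last pose, push and grip.
It also fails if it takes over 35 s, if anything falls off the work surface, if the arm or the gripper's body presses on something with over 40 N, if the wrist force passes 120 N, or if a joint passes its speed limit or range.

## Robot

A 6-joint arm with a two-finger parallel gripper is mounted at the origin on the work surface. World frame = base frame: x ahead of the robot, y to its left, z up, the work surface at z = 0. Lengths are in mm, angles in degrees, forces in N, time in s.
With the tool pointing down it reaches from about 350 to 725 mm from the base axis. Payload 6 kg.
Tool frame: the origin (TCP) lies midway between the tips of the shut fingers; the grasp point (between the pads) lies 19 mm behind it; z points along the fingers, y is the direction in which the jaws open and shut (so a half turn about z gives the same grasp; the last joint's range is limited). The gripper opens to 85 mm and grips with 20 to 120 N. Pads are 22 mm wide; open, the fingers measure 114 mm over their backs; the gripper's body (76 mm by 85 mm) begins 54 mm behind the grasp point. The pads swing forward as they close: fully open they stand 13 mm farther back than shut.
Start: joints at [-55.078, 2.303, 4.859, 0, -92.561, -19.12], TCP at [163.398, -577.297, 207.261] pointing down, gripper open.
Joint ranges: [-146.85, 146.85], [-73.84, 115.35], [-62.03, 85.46], [-188.31, 113.3], [-161.28, -10.13], [-171.36, 171.36]. Speed limits (degrees/s): [147.25, 147.25, 172.46, 180, 180, 180].

## Interface

Orientations are given as a 3x3 rotation matrix whose columns are the frame's x, y, z axes.
In Python, from rig import r gives the robot as it stands.
- The arm moves only by the tool drive_tool, never from a script. Its argument "rows" is a list of rows, each a list of 2 entries, a list of its own where there are three numbers: the shift along the tool's x, y, z in mm, then the turn, a rotation vector about the tool's x, y, z in degrees. A call has 1 to 5 rows; each row shifts and turns the commanded pose from where the row before left it, along the tool's axes as they then stand; what a row does not reach is not made up. A row lasts 1/10 s, in which the tool goes at most 50 mm and 8.59 degrees, less where a joint would pass 70% of its speed; a pose out of reach is approached as far as the arm can. A call is refused whole if a number of a shift passes 50 or a number of a turn 8.59, either way. A call with a gripper value outside its range is refused whole. "fingers" is the finger opening in mm, from 0 to 85.4, set as the call begins (left out, the last holds). The fingers move at their own pace and stop on an object; the grip force is fixed at half the most. Time passes only in rows, so rows that do not move let the fingers close. It gives the time, the measured TCP pose, the force and the opening at its end, in the units of the state.
- r.state(): the state, without advancing time (a new reading comes with each control period).
- r.camera(name): name is "side" or "top"; returns (picture, depth): 420x560x3 uint8, red, green, blue; 420x560 float32, mm along the optical axis (not along the pixel's ray), 0 where there is no reading.
- r.calibration(name): a dict with "mtx" (3x3 intrinsics, pixels), "distortion" ([k1, k2, p1, p2, k3] as OpenCV has them; the pictures are not rectified), "R" (3x3) and "t" (3): a world point X has camera coordinates R X + t. Camera axes: x right, y down, z forward; pixel columns grow to the right and rows downward; lengths in mm; the calibration is good to about 2 mm. A picture is of the moment at which its call begins. calibration takes no time and is no camera call.
- r.close_job(): hands the job in, once; it reports no verdict.
The state is a dict: "t": time; "joint_pos": joint angles; "qd": joint speeds; "effort": joint torques, N m; "position": TCP position; "eef_rot": TCP orientation; "contact_force": force on the tool from outside, world axes, zero at the start; "torque": the same for the moment, N m; "grip_width": finger opening in mm.
Only numpy, scipy, OpenCV 4.12 (cv2) and the standard library are available. Lean on these libraries where they do the work, as an engineer would, in place of code of your own. Each camera call takes 0.05 s, during which the arm holds its last target. There are 200 camera calls.

## Working session

There is one attempt and no reset: what is moved stays moved. The work goes in short steps, Python scripts to look and compute and a tool call to move; the robot and the scene stay as the last step left them, time stands still between calls to the robot, and variables do not carry over. Pictures are saved under pics/ and viewed, about 8 in all and at most 12, crops included, and the job is handed in when it is done.

Besides the shell and the picture viewer there is one more tool, called as name([rows], argument=value, ...), one row to a line, values as JSON. drive_tool: Moves the arm, as the interface text tells. Its arguments: {"type":"object","properties":{"rows":{"type":"array"},"fingers":{"type":"number"}},"required":["rows"]}

```bash
mkdir -p pics
python3 - <<'E'
from rig import r
import cv2,numpy as np
print(r.state())
for n in("top","side"):
    p,d=r.camera(n); cv2.imwrite(f"pics/{n}0.png",p[:,:,::-1]); np.savez(f"{n}0.npz",p=p,d=d)
    c=r.calibration(n); print(n,c)
E
```

```text
{'t': 0.0, 'joint_pos': array([-5.50770290e+01,  2.33961857e+00,  4.80241907e+00, -2.49742350e-02,
       -9.25616857e+01, -1.91189740e+01]), 'qd': array([-0.01914193, -0.06187816,  0.05077665, -0.00860917,  0.02629969,
        0.11169125]), 'effort': array([ 9.92543501e-04, -3.68211615e+01,  3.47409582e+01,  6.93244591e+00,
       -5.47518575e-03, -1.46021324e-05]), 'position': array([ 163.3699927 , -576.9499891 ,  206.27572873]), 'eef_rot': array([[-9.62193745e-01, -2.72365195e-01, -6.30987005e-04],
       [-2.72365883e-01,  9.62192318e-01,  1.66436617e-03],
       [ 1.53815432e-04,  1.77330205e-03, -9.99998416e-01]]), 'contact_force': array([0.13379005, 0.287666  , 0.41160935]), 'torque': array([ 0.06627376, -0.02979085, -0.02771769]), 'grip_width': 85.27434403740698}
top {'mtx': array([[398.5880346 ,   0.        , 280.1092218 ],
       [  0.        , 398.5880346 , 208.95424421],
       [  0.        ,   0.        ,   1.        ]]), 'distortion': array([0.00617499, 0.        , 0.        , 0.        , 0.        ]), 'R': array([[-1.90243518e-03, -9.99490887e-01,  3.18488324e-02],
       [-9.98478106e-01,  1.43170262e-04, -5.51493533e-02],
       [ 5.51167162e-02, -3.19052799e-02, -9.97970040e-01]]), 't': array([ -46.69679793,  458.26154512, 1026.66632872])}
side {'mtx': array([[425.06247809,   0.        , 279.90711436],
       [  0.        , 425.06247809, 211.80108492],
       [  0.        ,   0.        ,   1.        ]]), 'distortion': array([-0.12437678,  0.        ,  0.        ,  0.        ,  0.        ]), 'R': array([[-0.98548158, -0.16954179,  0.00903512],
       [-0.1094242 ,  0.59355055, -0.79732308],
       [ 0.12981678, -0.78673587, -0.60348511]]), 't': array([ 438.50569751,  118.39661987, 1054.50361829])}
```

```bash
sleep 1; ls pics
```

```text
side0.png
top0.png
```

View pics/top0.png

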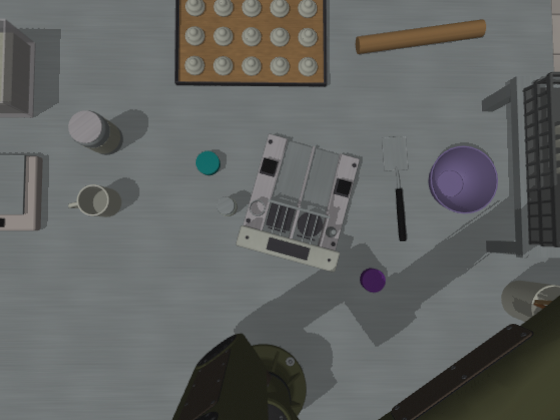

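View pics/side0.png

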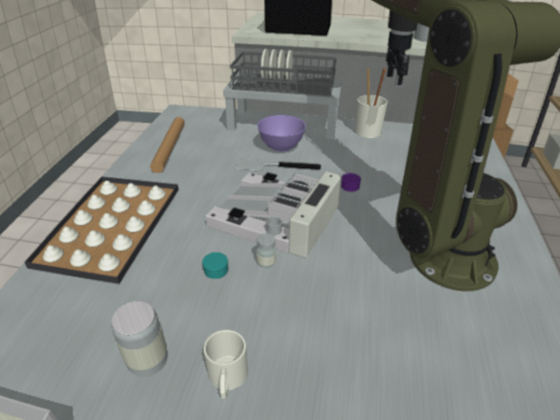

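The top view shows the dispenser at about (300,205), with its lanes running up the picture (+x) and its pads at (269,167) and (343,187). Candidates for the round tin are left bay (280,218), right bay (309,224), purple (373,280) and turquoise (208,162). The last two are look-alikes. Next I'll check a close crop of the bays and measure the pads.

```bash
cat > h.py <<'E'
import numpy as np,cv2
from rig import r
def ray(n,uv):
    c=r.calibration(n); x=cv2.undistortPoints(np.array([[uv]],float),c['mtx'],c['distortion'])[0,0]
    R=np.array(c['R']);t=np.array(c['t']); return -R.T@t, R.T@np.array([x[0],x[1],1])
def onz(n,uv,z):
    o,d=ray(n,uv); return o+d*(z-o[2])/d[2]
def proj(n,X):
    c=r.calibration(n); return cv2.projectPoints(np.array(X,float).reshape(-1,1,3),cv2.Rodrigues(c['R'])[0],c['t'],c['mtx'],c['distortion'])[0][:,0]
def tri(a,b):
    (o,d),(p,e)=ray("top",a),ray("side",b)
    s=np.linalg.lstsq(np.c_[d,-e],p-o,rcond=None)[0]; A,B=o+d*s[0],p+e*s[1]; return (A+B)/2,np.linalg.norm(A-B)
E
python3 - <<'E'
from h import *
def blobs(n,roi,th):
    p=np.load(f"{n}0.npz")['p']; x0,y0,x1,y1=roi
    m=(p.max(2)<th).astype(np.uint8)[y0:y1,x0:x1]
    k,l,s,c=cv2.connectedComponentsWithStats(m)
    return [(c[i]+[x0,y0],s[i]) for i in range(1,k) if s[i][4]>25]
for c,s in blobs("top",(235,130,365,275),45): print("top",c.round(1),s,onz("top",c,62).round(1))
for c,s in blobs("side",(200,160,345,255),45): print("side",c.round(1),s,onz("side",c,62).round(1))
t=cv2.imread("pics/top0.png")[125:275,230:370]; s=cv2.imread("pics/side0.png")[155:265,195:350]
a=cv2.resize(t,None,fx=4,fy=4,interpolation=3)
cv2.imwrite("pics/c1.png",a)
E
```

```text
top [268.7 166.1] [ 26  28  17  17 188] [562.9 -17.2  62. ]
top [343.2 187. ] [101  50  15  16 173] [ 510.6 -203.9   62. ]
side [299.7 165.4] [ 79   3  41   6 150] [ 431.6 -274.1   62. ]
side [269.6 176.8] [64 13 12  8 63] [ 509.4 -193.9   62. ]
side [236.1 213. ] [30 49 14  9 93] [561.7  -7.4  62. ]
```

View pics/c1.png

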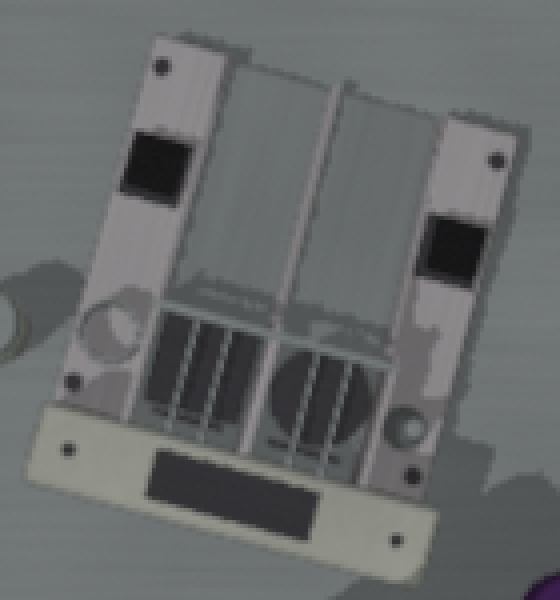

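The round tin is in the right bay (crop (320,400), image (310,225)). The square tin is on the left, the nozzle is on the right deck (332,232), and the cutter is on the left deck. The right pad is therefore the one to press. I'll refine the dispenser pose using several features.

Run:
```python
from h import *
c2=lambda u,v:(230+(u-1.5)/4,125+(v-1.5)/4)
F=[((45,98,60),(268.7,166.1)),((45,-98,60),(343.2,187)),((130,122,38),c2(155,38)),((130,-122,38),c2(516,135)),((-165,122,112),c2(28,482)),((-165,-122,112),c2(412,582)),((-70,-37,92),c2(320,400)),((-115,122,112),c2(48,403)),((-115,-122,112),c2(438,512))]
A=np.array([f[0][:2] for f in F],float);B=np.array([onz("top",f[1],f[0][2])[:2] for f in F])
a,b=A-A.mean(0),B-B.mean(0)
yaw=np.arctan2((a[:,0]*b[:,1]-a[:,1]*b[:,0]).sum(),(a*b).sum())
R=np.array([[np.cos(yaw),-np.sin(yaw)],[np.sin(yaw),np.cos(yaw)]]);o=B.mean(0)-R@A.mean(0)
print("yaw",np.degrees(yaw),"o",o);print((B-(A@R.T+o)).round(1))
for n in("top","side"):
    z=np.load(f"{n}0.npz");p,d=z['p'],z['d'];cal=r.calibration(n)
    for q in((45,98,62),(45,-98,62),(-140,0,112),(45,110,38)):
        X=np.r_[R@q[:2]+o,q[2]];u=proj(n,X)[0];i,j=int(round(u[1])),int(round(u[0]))
        dd=np.median(d[i-1:i+2,j-1:j+2]);zz=(cal['R']@X+cal['t'])[2]
        print(n,q,X.round(1),u.round(1),p[i,j],"depth meas-pred",round(float(dd-zz),1))
im=cv2.imread("pics/side0.png");S=5;x0,y0=200,160;im=cv2.resize(im[y0:y0+110,x0:x0+150],None,fx=S,fy=S,interpolation=3)
for f in [*F,((62,-82,62),0),((62,-114,62),0),((28,-82,62),0),((28,-114,62),0),((62,82,62),0),((62,114,62),0),((28,82,62),0),((28,114,62),0),((45,-37,38.5),0)]:
    u=proj("side",np.r_[R@f[0][:2]+o,f[0][2]])[0];cv2.circle(im,tuple(int(v) for v in ((u-[x0,y0]+.5)*S)),3,(0,0,255),-1)
cv2.imwrite("pics/s1.png",im)
```

```text
yaw -15.381659136712704 o [494.15248796 -98.64192191]
[[-0.4 -1.2]
 [-0.7  0.7]
 [-2.3 -1.1]
 [ 0.4  1.4]
 [ 0.5 -4.7]
 [ 6.   5.2]
 [-0.8 -0.1]
 [-1.5 -3. ]
 [-1.3  2.7]]
top (45, 98, 62) [563.5 -16.1  62. ] [268.2 165.8] [23 23 24] depth meas-pred -1.0
top (45, -98, 62) [ 511.5 -205.1   62. ] [343.6 186.6] [24 23 25] depth meas-pred -1.1
top (-140, 0, 112) [359.2 -61.5 112. ] [287.6 248.7] [51 50 53] depth meas-pred -1.8
top (45, 110, 38) [566.7  -4.5  38. ] [263.7 166.1] [23 22 23] depth meas-pred -24.8
side (45, 98, 62) [563.5 -16.1  62. ] [236.2 210.9] [18 18 19] depth meas-pred -0.4
side (45, -98, 62) [ 511.5 -205.1   62. ] [269.6 174.7] [19 19 21] depth meas-pred -0.7
side (-140, 0, 112) [359.2 -61.5 112. ] [317.6 193.5] [57 57 59] depth meas-pred -0.1
side (45, 110, 38) [566.7  -4.5  38. ] [234.4 220.8] [54 54 58] depth meas-pred -1.2
```

View pics/s1.png

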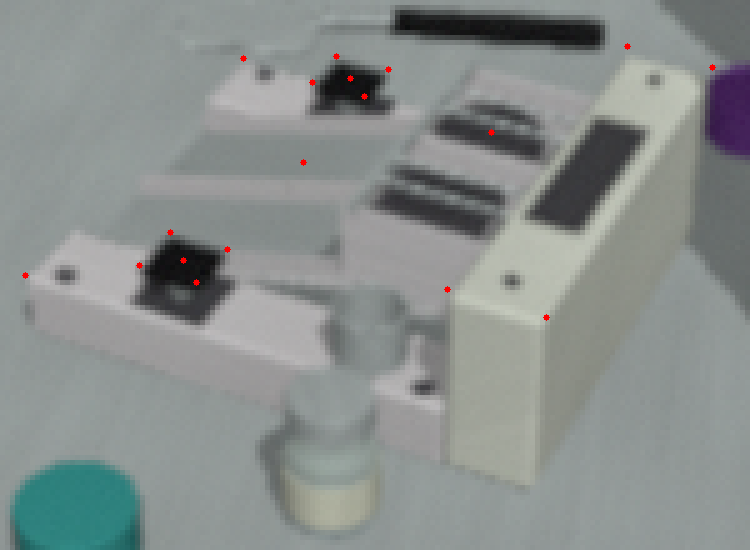

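The predicted points lie on the pads at side crop (350,78) and (183,260), and depth agrees to about 1 mm. With a yaw near -15.5° and origin (494,-98.6), the TCP goal is about (519,-176), with tool y along the dispenser y and fingers about 47 mm open. The path at z 207 moves away from the utensil pot and passes above everything else.

drive_tool([
  [[-36,23,0],[0,0,0]],
  [[-36,23,0],[0,0,0]],
  [[-36,23,0],[0,0,0]],
  [[-36,23,0],[0,0,0]],
  [[-36,23,0],[0,0,0]],
], fingers=47)

```text
t: 0.6
position: [306.0, -416.1, 206.9]
eef_rot: [[-0.962, -0.272, -0.0], [-0.272, 0.962, 0.001], [0.0, 0.001, -1.0]]
contact_force: [0.5, 0.1, 0.7]
grip_width: 46.8
```

drive_tool([
  [[-36,23,0],[0,0,0]],
  [[-36,23,0],[0,0,0]],
  [[-36,23,0],[0,0,0]],
  [[-36,23,0],[0,0,0]],
  [[-36,23,0],[0,0,0]],
])

```text
t: 1.1
position: [447.9, -256.3, 207.1]
eef_rot: [[-0.962, -0.273, -0.0], [-0.273, 0.962, 0.0], [0.0, 0.0, -1.0]]
contact_force: [-0.2, -1.7, 0.1]
grip_width: 47.0
```

drive_tool([
  [[0,0,0],[0,0,8]],
  [[0,0,0],[0,0,8]],
  [[0,0,0],[0,0,8]],
  [[0,0,0],[0,0,7]],
  [[0,0,0],[0,0,0]],
])

```text
t: 1.6
position: [447.0, -257.8, 206.8]
eef_rot: [[-0.965, 0.263, -0.001], [0.263, 0.965, 0.0], [0.001, 0.0, -1.0]]
contact_force: [-0.5, 0.0, 0.3]
grip_width: 47.3
```

drive_tool([
  [[-16,33,0],[0,0,0]],
  [[-16,33,0],[0,0,0]],
  [[-16,32,0],[0,0,0]],
  [[0,0,0],[0,0,0]],
])

```text
t: 2.0
position: [520.7, -173.3, 205.9]
eef_rot: [[-0.967, 0.256, -0.002], [0.256, 0.967, 0.001], [0.002, 0.0, -1.0]]
contact_force: [-0.5, -0.2, -0.5]
grip_width: 47.1
```

drive_tool([
  [[0,0,40],[0,0,0]],
  [[0,0,40],[0,0,0]],
  [[0,0,37],[0,0,0]],
  [[0,0,0],[0,0,0]],
])

```text
t: 2.4
position: [515.4, -175.5, 84.1]
eef_rot: [[-0.965, 0.26, -0.01], [0.26, 0.966, 0.002], [0.011, -0.001, -1.0]]
contact_force: [-0.1, 0.4, -0.3]
grip_width: 47.1
```

Run:
```python
from h import *
s=r.state();print(s['position'].round(1),s['contact_force'].round(2),s['grip_width'],s['joint_pos'].round(1))
W=[]
for n in("top","side"):
    p,d=r.camera(n);np.savez(f"{n}1.npz",p=p,d=d)
    u=proj(n,[s['position']])[0];print(n,u)
    a=p[max(int(u[1])-60,0):,max(int(u[0])-70,0):][:120,:140,::-1];W.append(cv2.resize(a,(140*(4 if n=="side" else 2),120*(4 if n=="side" else 2)),interpolation=3))
cv2.imwrite("pics/s2.png",W[1])
```

```text
[ 515.4 -175.5   84.1] [-0.08  0.44 -0.27] 47.090452846208585 [ 2.300e+00 -4.400e+00 -1.460e+01 -1.000e-01 -8.040e+01 -1.073e+02]
top [333.31654361 184.04683468]
side [266.2376797  173.44236815]
```

View pics/s2.png

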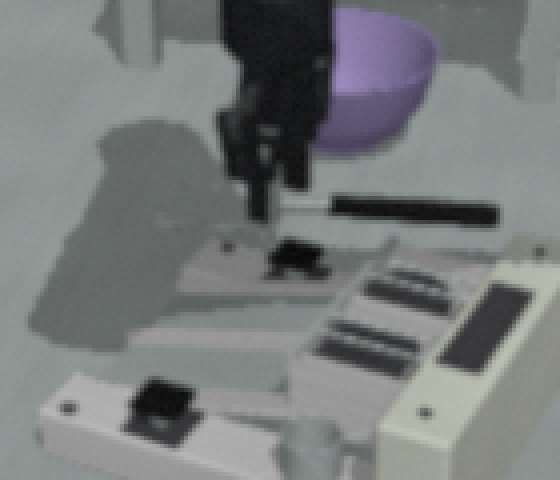

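The side crop shows the finger tips at about crop (258,218) and (297,188), higher than I expected relative to the TCP. I'll measure them from depth.

```bash
cat >> h.py <<'E'
def cloud(n,p,d):
    c=r.calibration(n);v,u=np.nonzero(d>0);x=cv2.undistortPoints(np.c_[u,v].astype(float).reshape(-1,1,2),c['mtx'],c['distortion'])[:,0]
    z=d[v,u][:,None];X=(np.c_[x,np.ones(len(x))]*z-c['t'])@np.array(c['R']);return X,np.c_[u,v]
o=np.array([494.,-98.6]);Y=np.radians(-15.5);RD=np.array([[np.cos(Y),-np.sin(Y)],[np.sin(Y),np.cos(Y)]])
def disp(X): return np.c_[(X[:,:2]-o)@RD,X[:,2]]
E
python3 - <<'E'
from h import *
print("TCP disp",disp(r.state()['position'][None]).round(1))
z=np.load("side1.npz");X,uv=cloud("side",z['p'],z['d']);D=disp(X)
m=(abs(D[:,0]-45)<45)&(D[:,1]<0)&(D[:,1]>-140)&(D[:,2]>70)&(D[:,2]<175);D=D[m];uv=uv[m]
for lo in range(70,175,6):
    q=D[(D[:,2]>=lo)&(D[:,2]<lo+6)]
    if len(q)>0:
        out=[]
        for k in(q[:,1]>-67,q[:,1]<=-67):
            if k.sum(): out.append((k.sum(),q[k,0].min().round(),q[k,0].max().round(),q[k,1].min().round(),q[k,1].max().round()))
        print(lo,*out)
E
```

```text
TCP disp [[ 45.  -68.5  91.2]]
112 (np.int64(7), np.float64(36.0), np.float64(55.0), np.float64(-42.0), np.float64(-38.0)) (np.int64(9), np.float64(35.0), np.float64(54.0), np.float64(-94.0), np.float64(-92.0))
118 (np.int64(8), np.float64(32.0), np.float64(48.0), np.float64(-40.0), np.float64(-32.0)) (np.int64(12), np.float64(34.0), np.float64(53.0), np.float64(-97.0), np.float64(-89.0))
124 (np.int64(16), np.float64(34.0), np.float64(51.0), np.float64(-42.0), np.float64(-31.0)) (np.int64(18), np.float64(33.0), np.float64(55.0), np.float64(-97.0), np.float64(-88.0))
130 (np.int64(16), np.float64(33.0), np.float64(52.0), np.float64(-41.0), np.float64(-29.0)) (np.int64(14), np.float64(33.0), np.float64(54.0), np.float64(-99.0), np.float64(-91.0))
136 (np.int64(17), np.float64(33.0), np.float64(51.0), np.float64(-44.0), np.float64(-29.0)) (np.int64(12), np.float64(34.0), np.float64(52.0), np.float64(-101.0), np.float64(-90.0))
142 (np.int64(14), np.float64(32.0), np.float64(50.0), np.float64(-41.0), np.float64(-30.0)) (np.int64(16), np.float64(32.0), np.float64(53.0), np.float64(-97.0)
[... 232 characters left out ...]
31.0), np.float64(36.0), np.float64(-38.0), np.float64(-33.0)) (np.int64(15), np.float64(31.0), np.float64(46.0), np.float64(-121.0), np.float64(-91.0))
160 (np.int64(21), np.float64(30.0), np.float64(57.0), np.float64(-44.0), np.float64(-12.0)) (np.int64(18), np.float64(30.0), np.float64(49.0), np.float64(-121.0), np.float64(-90.0))
166 (np.int64(35), np.float64(31.0), np.float64(54.0), np.float64(-46.0), np.float64(-11.0)) (np.int64(11), np.float64(32.0), np.float64(40.0), np.float64(-120.0), np.float64(-87.0))
172 (np.int64(12), np.float64(32.0), np.float64(57.0), np.float64(-45.0), np.float64(-11.0)) (np.int64(3), np.float64(34.0), np.float64(37.0), np.float64(-117.0), np.float64(-86.0))
```

Run:
```python
from h import *
p,d=r.camera("side");s=r.state();print("TCP disp",disp(s['position'][None]).round(1),s['contact_force'].round(1))
X,uv=cloud("side",p,d);D=disp(X)
m=(abs(D[:,0]-45)<25)&(D[:,1]<-15)&(D[:,1]>-110)&(D[:,2]>66)&(D[:,2]<175)
for k in(D[:,1]>-67,D[:,1]<=-67):
    i=np.nonzero(m&k)[0];i=i[np.argsort(D[i,2])][:8];print(np.c_[D[i],uv[i]].round(0).tolist())
```

```text
TCP disp [[ 46.  -68.3  92.8]] [-0.6 -1.   0.7]
[[44.0, -43.0, 115.0, 261.0, 168.0], [53.0, -42.0, 116.0, 258.0, 167.0], [37.0, -41.0, 118.0, 263.0, 168.0], [49.0, -41.0, 118.0, 259.0, 167.0], [38.0, -37.0, 120.0, 262.0, 168.0], [39.0, -40.0, 121.0, 262.0, 167.0], [43.0, -35.0, 123.0, 260.0, 167.0], [33.0, -39.0, 123.0, 264.0, 167.0]]
[[42.0, -95.0, 117.0, 270.0, 159.0], [45.0, -93.0, 117.0, 269.0, 159.0], [54.0, -94.0, 118.0, 266.0, 158.0], [46.0, -97.0, 119.0, 269.0, 158.0], [51.0, -93.0, 120.0, 267.0, 158.0], [38.0, -92.0, 120.0, 271.0, 159.0], [46.0, -91.0, 122.0, 268.0, 158.0], [49.0, -96.0, 122.0, 268.0, 157.0]]
```

Depth puts the tips about 20 mm above the reported TCP, so I'll descend under guard and rely on contact force and pictures.

drive_tool([
  [[0,0,10],[0,0,0]],
  [[0,0,10],[0,0,0]],
  [[0,0,5],[0,0,0]],
  [[0,0,0],[0,0,0]],
  [[0,0,0],[0,0,0]],
])

```text
t: 3.05
position: [519.2, -176.0, 65.4]
eef_rot: [[-0.965, 0.262, -0.0], [0.262, 0.965, -0.0], [0.0, -0.0, -1.0]]
contact_force: [-0.4, 0.1, 0.1]
grip_width: 46.9
```

```bash
cat > look.py <<'E'
from h import *
import sys
p,d=r.camera("side");s=r.state();print("TCP disp",disp(s['position'][None]).round(1),s['contact_force'].round(1),s['grip_width'].round(1),s['t'])
X,uv=cloud("side",p,d);D=disp(X)
m=(abs(D[:,0]-45)<25)&(D[:,1]<-15)&(D[:,1]>-110)&(D[:,2]>40)&(D[:,2]<175)&(p[uv[:,1],uv[:,0]].max(1)<60)
for k in(D[:,1]>-67,D[:,1]<=-67):
    i=np.nonzero(m&k)[0];i=i[np.argsort(D[i,2])][:8];print(np.c_[D[i],uv[i]].round(0).tolist())
cv2.imwrite(f"pics/{sys.argv[1]}.png",cv2.resize(p[110:230,190:350,::-1],None,fx=5,fy=5,interpolation=3))
E
python3 look.py s3
```

```text
Traceback (most recent call last):
  File "look.py", line 3, in <module>
    p,d=r.camera("side");s=r.state();print("TCP disp",disp(s['position'][None]).round(1),s['contact_force'].round(1),s['grip_width'].round(1),s['t'])
                                                                                                                     ^^^^^^^^^^^^^^^^^^^^^
AttributeError: 'float' object has no attribute 'round'
```

```bash
sed -i "s/s\['grip_width'\].round(1)/s['grip_width']/" look.py; python3 look.py s3
```

```text
TCP disp [[ 45.2 -67.8  65.8]] [-0.2 -0.2 -0.4] 47.12513460151895 3.15
[[39.0, -39.0, 99.0, 262.0, 174.0], [41.0, -36.0, 101.0, 261.0, 174.0], [40.0, -41.0, 101.0, 262.0, 173.0], [45.0, -33.0, 101.0, 259.0, 174.0], [42.0, -32.0, 102.0, 260.0, 174.0], [47.0, -29.0, 103.0, 258.0, 174.0], [41.0, -42.0, 104.0, 262.0, 172.0], [48.0, -31.0, 105.0, 258.0, 173.0]]
[[31.0, -105.0, 40.0, 275.0, 181.0], [60.0, -90.0, 40.0, 264.0, 181.0], [57.0, -92.0, 40.0, 265.0, 181.0], [55.0, -93.0, 40.0, 266.0, 181.0], [60.0, -96.0, 41.0, 265.0, 180.0], [57.0, -97.0, 41.0, 266.0, 180.0], [33.0, -109.0, 41.0, 275.0, 180.0], [35.0, -101.0, 41.0, 273.0, 181.0]]
```

View pics/s3.png

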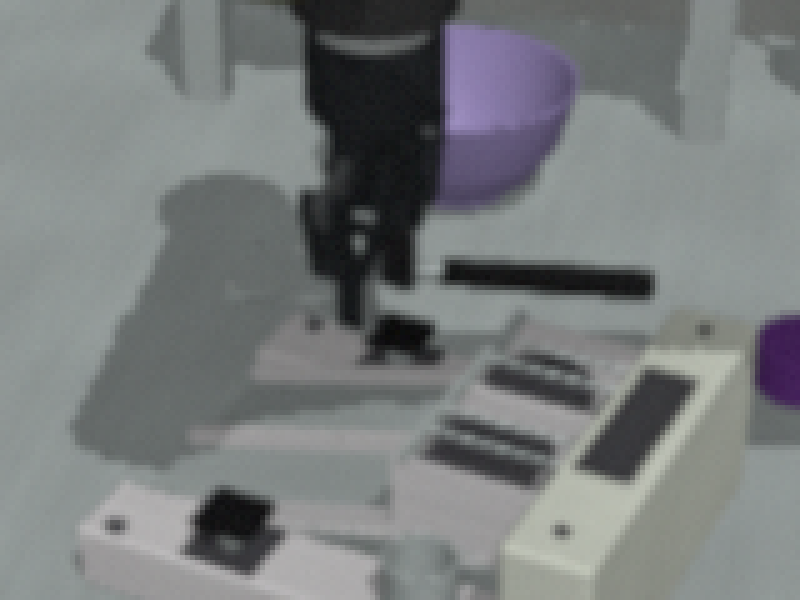

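Run:
```python
from h import *
p,d=r.camera("side");X,uv=cloud("side",p,d);D=np.full(d.shape+(3,),np.nan);D[uv[:,1],uv[:,0]]=disp(X)
tw=lambda q:np.r_[RD@q[:2]+o,q[2]]
for q in((45,-38,66),(45,-38,72),(45,-38,97),(45,-98,72),(45,-98,97)):print(q,proj("side",tw(np.array(q,float)))[0].round(1))
print("z map / grey / y");
for v in range(164,184):print(v,*[f"{D[v,u,2]:4.0f}/{p[v,u].max():3d}" for u in range(254,278)])
```

```text
(45, -38, 66) [260.3 183.7]
(45, -38, 72) [260.2 181.9]
(45, -38, 97) [260.  174.4]
(45, -98, 72) [269.7 171.8]
(45, -98, 97) [269.6 164.4]
z map / grey / y
164  143/ 39  144/ 35  144/ 34  145/ 28  147/ 25  148/ 26  142/ 19  142/ 24  138/ 29  134/ 41  130/ 66   97/ 66  100/ 44  101/ 25  102/ 23  100/ 25  103/ 24  102/ 27  105/ 63    9/112    7/139    8/148    6/150   11/144
165    3/ 71  139/ 62  141/ 48  142/ 34  141/ 27  146/ 23  143/ 26  131/ 33  135/ 44  131/ 59  127/ 73   94/ 77  nan/ 58  100/ 34   97/ 22   97/ 22   99/ 20  102/ 25   99/ 57   -0/ 98    2/119   -0/126   -1/124   -2/111
166    1/ 97    5/ 91    2/ 74  127/ 52  127/ 29  141/ 24  136/ 24  127/ 35  126/ 58  125/ 76  124/ 89   -1/100   92/ 92   95/ 69   93/ 50   95/ 40   96/ 29   97/ 43   97/ 74   -0/110   -1/130    0/134    2/132   -1/118
167    5/107    4/104  nan/ 90  122/ 63  121/ 33  119/ 25  125/ 26  125/ 34  122/ 63  124/ 86  121/ 97   -2/121    1/126    1/118    2/105   93/ 84   93/ 73   94/ 83   -1/111    1/136   -0/146   -1/148    2/145    1/140
168    5/111    5/108    1/ 94  119/ 67  120/ 36  121/ 23  122/
[... 2756 characters left out ...]
/ 29   40/ 36   40/ 45   42/ 48   42/ 54
181   40/126   36/126   37/125   36/126   42/125   36/127   39/122   36/111   43/ 88   41/ 62   41/ 49   39/ 45   38/ 53   43/ 78   44/ 95   43/ 96   43/ 92   44/ 83   38/ 60   40/ 44   43/ 41   40/ 40   39/ 42   38/ 55
182   37/127   39/125   36/125   37/125   40/125   38/125   36/119   40/102   42/ 81   40/ 71   40/ 67   39/ 67   41/ 70   40/ 83   42/ 97   42/103   42/ 99   38/ 91   43/ 77   41/ 65   40/ 60   39/ 61   39/ 63   35/ 82
183   38/129   42/129   42/126   40/126   46/127   42/126   45/121   46/113   49/107   44/108   47/107   47/108   47/106   50/109   52/114   50/114   55/116   54/110   53/106   55/104   54/102   58/104   56/103   60/111
```

Depth shows both tips near z≈92 while the TCP reads 65.6, and the pad top is at 62. I'll keep descending slowly and watch the force.

drive_tool([
  [[0,0,4],[0,0,0]],
  [[0,0,4],[0,0,0]],
  [[0,0,0],[0,0,0]],
  [[0,0,0],[0,0,0]],
])

```text
t: 3.6
position: [519.0, -176.0, 57.0]
eef_rot: [[-0.965, 0.262, -0.001], [0.262, 0.965, -0.0], [0.001, -0.0, -1.0]]
contact_force: [0.2, -1.0, 0.7]
grip_width: 47.0
```

drive_tool([
  [[0,0,2],[0,0,0]],
  [[0,0,2],[0,0,0]],
  [[0,0,0],[0,0,0]],
  [[0,0,0],[0,0,0]],
])

```text
t: 4.0
position: [519.1, -176.0, 53.2]
eef_rot: [[-0.965, 0.262, -0.0], [0.262, 0.965, 0.0], [0.0, 0.0, -1.0]]
contact_force: [0.5, 0.4, 0.2]
grip_width: 46.8
```

```bash
cat > zmap.py <<'E'
from h import *
import sys
p,d=r.camera("side");s=r.state();print("TCP disp",disp(s['position'][None]).round(1),s['contact_force'].round(1),s['grip_width'],s['t'])
X,uv=cloud("side",p,d);D=np.full(d.shape+(3,),np.nan);D[uv[:,1],uv[:,0]]=disp(X)
for u in(259,261,268,270):print(u,*[f"{v}:{D[v,u,1]:.0f},{D[v,u,2]:.0f}" for v in range(164,190)])
cv2.imwrite(f"pics/{sys.argv[1]}.png",cv2.resize(p[110:230,190:350,::-1],None,fx=5,fy=5,interpolation=3))
E
python3 zmap.py s4
```

```text
TCP disp [[ 44.9 -67.9  53.3]] [0.  0.5 0.5] 47.224301381898464 4.05
259 164:-13,146 165:-11,145 166:-12,141 167:-11,139 168:-13,134 169:-14,130 170:-14,127 171:-37,108 172:-32,108 173:-33,105 174:-33,101 175:-30,100 176:-36,92 177:-33,91 178:-31,89 179:-41,79 180:-91,39 181:-87,38 182:-81,39 183:-71,43 184:-70,40 185:-71,35 186:-71,32 187:-65,33 188:-59,34 189:-52,36
261 164:-226,5 165:-21,140 166:-21,137 167:-25,131 168:-19,132 169:-20,128 170:-32,116 171:-30,114 172:-30,111 173:-32,106 174:-33,102 175:-35,98 176:-32,97 177:-30,95 178:-29,92 179:-29,89 180:-93,39 181:-89,39 182:-82,40 183:-73,43 184:-68,43 185:-69,39 186:-73,32 187:-65,35 188:-59,36 189:-55,36
268 164:-94,100 165:-89,100 166:-90,96 167:-91,92 168:-90,89 169:-86,88 170:-90,82 171:-203,1 172:-110,61 173:-106,61 174:-101,61 175:-96,61 176:-91,61 177:-85,62 178:-85,59 179:-81,58 180:-90,48 181:-90,44 182:-92,40 183:-73,50 184:-72,47 185:-73,43 186:-71,40 187:-63,43 188:-61,41 189:-55,42
270 164:-91,104 165:-92,100 166:-96,94 167:-95,91 168:-93,89 169:-90,87 170:-93,82 171:-90,81 172:-202,-1 173:-108,61 174:-105,60 175:-97,62 176:-95,60 177:-89,61 178:-83,62 179:-80,60 180:-86,53 181:-93,44 182:-93,40 183:-72,52 184:-72,49 185:-72,45 186:-69,44 187:-67,42 188:-60,44 189:-52,46
```

The pad hasn't been touched yet and the tips are at z≈80, an offset of about 26. I expect contact at TCP ≈36 and full travel at ≈24.

drive_tool([
  [[0,0,4],[0,0,0]],
  [[0,0,4],[0,0,0]],
  [[0,0,4],[0,0,0]],
  [[0,0,0],[0,0,0]],
  [[0,0,0],[0,0,0]],
])

```text
t: 4.55
position: [519.1, -176.0, 41.1]
eef_rot: [[-0.965, 0.262, -0.0], [0.262, 0.965, -0.0], [0.0, -0.0, -1.0]]
contact_force: [-0.6, 0.5, 1.3]
grip_width: 47.1
```

```bash
python3 zmap.py s5
```

```text
TCP disp [[ 45.  -67.8  41.3]] [ 0.6 -0.3  0.7] 47.00950970022955 4.6
259 164:-15,146 165:-13,144 166:-14,140 167:-13,138 168:-10,136 169:-10,133 170:-11,129 171:-10,127 172:-13,122 173:-16,116 174:-32,101 175:-32,98 176:-35,93 177:-32,91 178:-34,87 179:-33,85 180:-30,83 181:-30,80 182:-32,75 183:-36,69 184:-67,42 185:-69,37 186:-68,34 187:-62,35 188:-57,36 189:-53,35
261 164:-37,132 165:-226,1 166:-217,3 167:-213,2 168:-206,3 169:-23,126 170:-23,123 171:-22,120 172:-22,117 173:-21,114 174:-31,104 175:-34,99 176:-30,98 177:-33,93 178:-32,91 179:-31,88 180:-31,84 181:-31,81 182:-32,77 183:-38,69 184:-71,41 185:-74,35 186:-71,34 187:-67,33 188:-59,36 189:-52,38
268 164:-91,102 165:-93,97 166:-93,94 167:-92,91 168:-95,85 169:-89,86 170:-93,80 171:-90,79 172:-93,73 173:-93,70 174:-95,65 175:-95,61 176:-93,59 177:-86,61 178:-79,63 179:-81,58 180:-95,44 181:-89,45 182:-90,41 183:-69,53 184:-70,49 185:-73,43 186:-70,41 187:-63,43 188:-57,44 189:-54,43
270 164:-90,104 165:-88,102 166:-96,94 167:-91,93 168:-91,90 169:-94,85 170:-92,83 171:-96,77 172:-93,75 173:-90,74 174:-93,69 175:-97,62 176:-93,62 177:-87,62 178:-79,64 179:-81,59 180:-82,56 181:-92,45 182:-92,41 183:-71,53 184:-72,49 185:-73,44 186:-72,42 187:-65,44 188:-59,45 189:-55,44
```

View pics/s5.png

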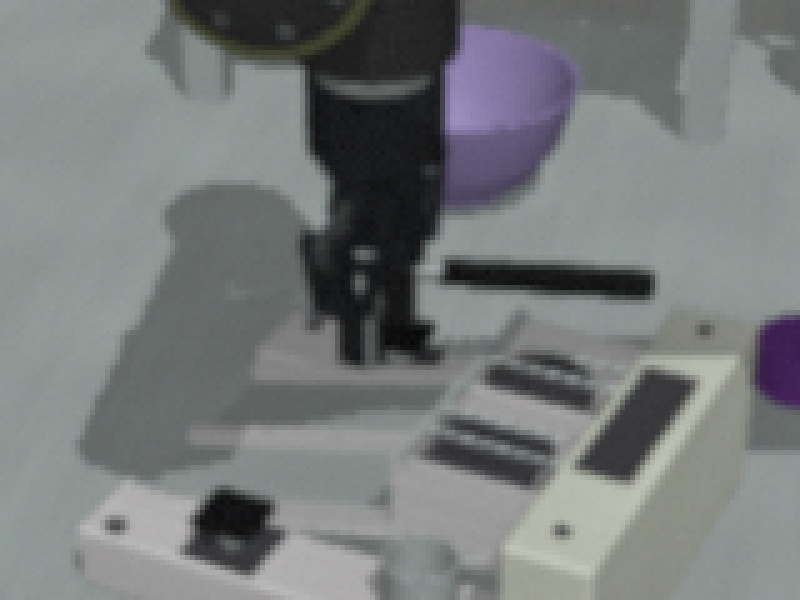

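The side crop shows the outer finger just over the right pad at (410,335) and the inner finger over the right lane at (360,350). The tips are at about z 66. I'll press in small steps.

drive_tool([
  [[0,0,2],[0,0,0]],
  [[0,0,2],[0,0,0]],
  [[0,0,2],[0,0,0]],
  [[0,0,0],[0,0,0]],
  [[0,0,0],[0,0,0]],
])

```text
t: 5.1
position: [519.2, -176.0, 35.4]
eef_rot: [[-0.965, 0.262, -0.0], [0.262, 0.965, 0.0], [0.0, -0.0, -1.0]]
contact_force: [-0.4, -0.6, 0.4]
grip_width: 47.5
```

drive_tool([
  [[0,0,1],[0,0,0]],
  [[0,0,1],[0,0,0]],
  [[0,0,0],[0,0,0]],
  [[0,0,0],[0,0,0]],
])

```text
t: 5.5
position: [519.3, -176.0, 33.3]
eef_rot: [[-0.965, 0.262, 0.0], [0.262, 0.965, -0.0], [-0.0, 0.0, -1.0]]
contact_force: [0.2, 0.2, 1.9]
grip_width: 47.3
```

```bash
python3 zmap.py s6
```

```text
TCP disp [[ 45.  -67.8  33.3]] [-0.1 -0.4  2.8] 46.82978883159558 5.55
259 164:-10,148 165:-9,146 166:-11,141 167:-13,137 168:-10,136 169:-12,132 170:-9,130 171:-11,126 172:-14,121 173:-9,121 174:-11,116 175:-13,112 176:-14,108 177:-32,92 178:-31,89 179:-30,86 180:-35,80 181:-32,79 182:-38,70 183:-33,71 184:-31,69 185:-42,57 186:-71,32 187:-65,33 188:-60,34 189:-52,36
261 164:-42,129 165:-40,127 166:-38,125 167:-216,1 168:-206,3 169:-204,1 170:-201,-1 171:-22,120 172:-21,117 173:-20,115 174:-18,113 175:-17,111 176:-28,99 177:-34,92 178:-31,91 179:-32,87 180:-34,82 181:-32,80 182:-32,77 183:-30,75 184:-28,73 185:-33,66 186:-72,34 187:-63,37 188:-59,36 189:-52,38
268 164:-96,98 165:-95,96 166:-89,96 167:-95,89 168:-90,89 169:-93,84 170:-91,82 171:-92,77 172:-91,75 173:-93,70 174:-91,68 175:-93,63 176:-93,60 177:-90,58 178:-85,58 179:-82,57 180:-83,53 181:-91,44 182:-91,40 183:-70,52 184:-74,45 185:-70,45 186:-71,41 187:-70,38 188:-61,41 189:-53,44
270 164:-92,103 165:-89,101 166:-94,95 167:-94,92 168:-94,88 169:-92,86 170:-91,83 171:-93,79 172:-96,73 173:-94,71 174:-92,69 175:-91,66 176:-92,62 177:-88,62 178:-89,57 179:-81,60 180:-82,55 181:-93,44 182:-93,41 183:-73,52 184:-71,50 185:-71,46 186:-72,42 187:-64,44 188:-62,42 189:-54,45
```

Contact reads about 2–3 N, so the pad is roughly 3 mm down. The stop finger is already in the lane, so I'll press on.

drive_tool([
  [[0,0,1.5],[0,0,0]],
  [[0,0,1.5],[0,0,0]],
  [[0,0,1.5],[0,0,0]],
  [[0,0,1.5],[0,0,0]],
  [[0,0,1],[0,0,0]],
])

```text
t: 6.05
position: [519.2, -176.1, 26.5]
eef_rot: [[-0.965, 0.262, 0.0], [0.262, 0.965, -0.0], [-0.0, -0.0, -1.0]]
contact_force: [-2.3, 1.8, 6.3]
grip_width: 47.3
```

drive_tool([
  [[0,0,1],[0,0,0]],
  [[0,0,1],[0,0,0]],
  [[0,0,0],[0,0,0]],
  [[0,0,0],[0,0,0]],
])

```text
t: 6.45
position: [519.5, -176.1, 24.6]
eef_rot: [[-0.965, 0.262, 0.001], [0.262, 0.965, -0.0], [-0.001, -0.0, -1.0]]
contact_force: [-0.9, 0.7, 4.9]
grip_width: 46.9
```

```bash
python3 zmap.py s7|head -1;python3 - <<'E'
from h import *
W=[]
p,_=r.camera("top");q,_=r.camera("side")
a=cv2.resize(p[125:275,230:370,::-1],(420,450),interpolation=3);b=cv2.resize(q[150:240,250:326,::-1],(380,450),interpolation=3)
cv2.imwrite("pics/f1.png",np.hstack([a,b]))
E
```

```text
TCP disp [[ 45.3 -67.8  24.6]] [-0.5  0.8  5.2] 47.324411409366164 6.5
```

View pics/f1.png

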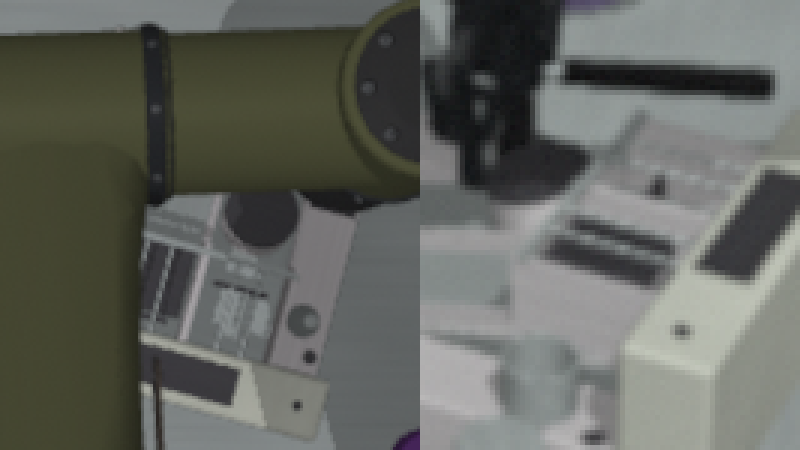

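The round tin is out of its bay: top view tile (262,215), side tile (540,170). It's tilted on the lane against the inner finger, and the kicker is forward in the empty bay. I'll press the last bit so the pad sits firmly on its stop.

drive_tool([
  [[0,0,0.5],[0,0,0]],
  [[0,0,0.5],[0,0,0]],
  [[0,0,0],[0,0,0]],
  [[0,0,0],[0,0,0]],
])

```text
t: 7.0
position: [519.5, -176.1, 23.7]
eef_rot: [[-0.965, 0.262, 0.001], [0.262, 0.965, -0.0], [-0.001, -0.0, -1.0]]
contact_force: [-0.9, 0.5, 4.8]
grip_width: 47.1
```

drive_tool([
  [[0,0,0.5],[0,0,0]],
  [[0,0,0.5],[0,0,0]],
  [[0,0,0],[0,0,0]],
  [[0,0,0],[0,0,0]],
])

```text
t: 7.4
position: [519.5, -176.1, 23.5]
eef_rot: [[-0.965, 0.262, 0.001], [0.262, 0.965, -0.001], [-0.001, -0.0, -1.0]]
contact_force: [-3.4, 1.4, 10.0]
grip_width: 47.1
```

The pad is on its stop: force rose to 10 N and z stalled at 23.5. As a final check I'll fit the lid plane of the tin, the square tin and the pad by depth, and compare two looks for stability.

Run:
```python
from h import *
for n in("side","top","side"):
    p,d=r.camera(n);X,uv=cloud(n,p,d);D=disp(X);g=p[uv[:,1],uv[:,0]].max(1)
    m=(D[:,0]>-38)&(D[:,0]<33)&(D[:,1]<-5)&(D[:,1]>-70)&(D[:,2]>66)&(D[:,2]<97)&(g<90)
    Q=D[m];c=np.linalg.lstsq(np.c_[Q[:,:2],np.ones(len(Q))],Q[:,2],rcond=None)[0]
    lane=60-np.tan(np.radians(15))*(Q[:,0]+35)
    print(n,m.sum(),"x",Q[:,0].min().round(),Q[:,0].max().round(),"y",Q[:,1].min().round(),Q[:,1].max().round(),"slopes deg",np.degrees(np.arctan(c[:2])).round(1),"height square to lane",round(float(np.median((Q[:,2]-lane)*np.cos(np.radians(15)))),1))
    k=(abs(D[:,0]-45)<14)&(D[:,1]<-80)&(D[:,1]>-90)&(D[:,2]>42)&(D[:,2]<70);print(" pad z",np.percentile(D[k,2],[50,90]) if k.any() else None)
    b=(abs(D[:,0]+70)<25)&(abs(D[:,1]-37)<25)&(abs(D[:,2]-92)<5);print(" sq lid",b.sum(),D[b].mean(0).round(1))
s=r.state();print(s['position'].round(1),s['contact_force'].round(1),s['grip_width'],s['t'])
cv2.imwrite("pics/f2.png",cv2.resize(p[100:300,170:350,::-1],None,fx=3,fy=3,interpolation=3))
```

```text
side 197 x -23.0 32.0 y -64.0 -6.0 slopes deg [-14.5  -3.3] height square to lane 32.3
 pad z [54.2743674  67.03863626]
 sq lid 166 [-69.9  34.3  92.3]
top 416 x -29.0 29.0 y -67.0 -7.0 slopes deg [-5.7  0.8] height square to lane 33.7
 pad z None
 sq lid 242 [-68.7  28.3  93.3]
side 194 x -23.0 33.0 y -63.0 -5.0 slopes deg [-13.8  -3.2] height square to lane 32.4
 pad z [57.82403547 65.65845955]
 sq lid 162 [-70.1  34.7  92.6]
[ 519.5 -176.1   23.5] [-3.9  1.8  8.8] 47.051839167477155 7.55
```

View pics/f2.png

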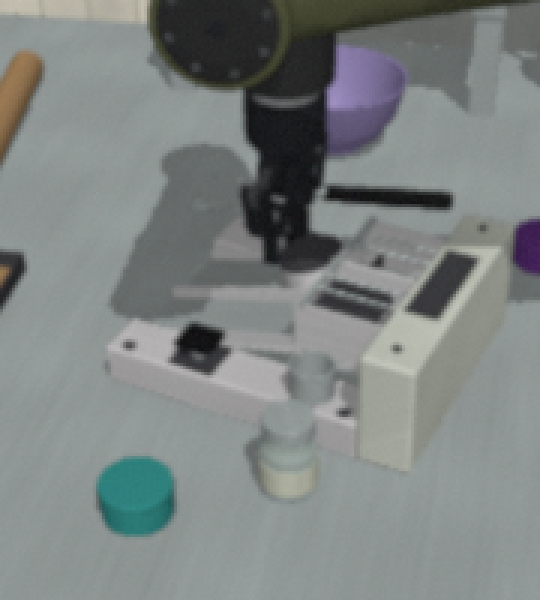

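The tin lies flat at about 14° against the finger, unchanged between the two side looks, with its lid 32 mm above the lane. The square tin, jar and cutter are in place. I'm handing in.

```bash
python3 -c "
from rig import r
print(r.close_job());s=r.state();print(s['t'],s['position'],s['contact_force'])"
```

```text
the job is handed in; nothing more can be done
None
the job is handed in; nothing more can be done
```

I pressed the right ejector pad down to its stop with the outer finger. The round tin popped out of the right bay, and the inner finger, already waiting in the lane, stopped it. I handed the job in holding that pose at about 7.6 s.

**Last checks that agreed:**
- **Pad:** it is on its stop. The reported height stalled at 23.5 mm and the force rose from about 5 N to 9–10 N.
- **Round tin:** two side looks gave the same result. The lid slopes about 14°, sits 32 mm above the lane, and spans dispenser x of about -23 to +33 mm. That puts the tin past the brink and against the finger.
- **Square tin and bystanders:** the square tin is still in its bay. The nozzle (last seen just after the tin popped out), cutter, jar and bowl stood where they were.

**Checks that disagreed:**
- **Fingertip height:** the visible fingertips sat about 26 mm above the reported TCP height, more than the description implies. I descended by force and depth readings instead.
- **Top-view slope:** the top-view fit of the tin's lid read only about 6°. The arm partly hides the tin there, so I trusted the side view.
- **Pad height:** depth readings of the pressed pad scattered from 54 to 67 mm because the finger covers it. The force and the stall are the evidence that it is fully down.

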